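# Hang up the slide basket, then unlatch the slide cassette and hold it up

## Task

The staining basket has been left on the slide loader, in the way of the cassette's catches: lift it by the black grip on its handle, keeping it upright, and leave it hanging from the hook of the drip stand by its handle bar. Then squeeze in the two opposed side catches of the slide cassette, lift the cassette straight up out of the loader, and finish while still holding it there by its pinched catches, upright and about 10 cm above its seat. Leave the small dropper bottle and the jar where they stand.

Things in the scene. Friction and masses are not known exactly. Their poses are not given: they have to be found in the camera images.
- dock: Fixed white slide loader, yaw within 0.3 rad, on either side of the table. Origin on the table under the cassette well's centre, z up. Deck 150 mm (x) by 180 mm (y -58 to +122), top 20 mm up. The well: a steel surround on the deck, 110 by 64 mm outside, top 50 mm above the table; lips on its long walls hold the catches' teeth. Behind (x 75 to 135 mm) a housing 65 mm high.
- cassette: Loose grey slide cassette, 95 (x) by 40 (y) by 74 mm high, 0.2 to 0.3 kg. Origin at the centre of its underside, z up; seated it is 20 mm above the table at the well's centre with the dock's axes (about 1.5 mm play). Locked down by two black spring catches in the middle of its long sides (+y, -y): unpinched it rises only 2 mm, with both pinched it lifts straight up freely.
- catch_left_pad (a point): middle of the outer face of the +y catch's flat thumb pad, 29 mm from the cassette's middle when free, 55 mm above its underside (seated: 75 mm above the table); cassette's axes. Pad 22 mm wide (x), 40 to 70 mm above the underside, so it begins 10 mm above the well's walls. Over both pads: 58 mm free, 48 mm fully pinched.
- catch_right_pad (a point): the same for the -y catch
- catch_left (a joint): travel of the cassette's +y catch towards the middle, m: 0 free (locked), 0.005 fully pinched against its stop; the spring pushes back with 3 N at 0 and 6 N at full travel. It clears the lip from about 0.004.
- catch_right (a joint): the same for the -y catch
- basket: Loose steel staining basket, 0.17 to 0.29 kg, 80 (x) by 56 (y) by 50 mm high. Origin at the centre of its underside, z up. It stands on the dock's deck, 67 to 69 mm along the dock's +y from the dock's origin, so close to the cassette that no finger fits between. Hang it with its bar across the hook arm: basket's x along the stand's x, either way round.
- basket_bar (a point): Peak of the handle bar (centre of its 6 mm wire), 115 mm above the basket's underside, basket's axes. The bar runs along y like a shallow roof, falling to 104 mm at y = -27 and +27 mm, where uprights go down to the basket; below the bar it is free down to 50 mm.
- basket_grip (a point): middle of the black grip tab that stands on the bar's peak, 143 mm above the basket's underside, basket's axes; tab 24 mm (x) by 10 mm (y), from 117 to 161 mm above the underside; pinch it along y
- hook_stand: Fixed steel drip stand, yaw within 0.35 rad, on the other side of the table from the dock. Origin on the table under its post (12 mm thick, 194 mm high); base plate 130 by 100 by 8 mm. From the post's top a round arm 8 mm thick points along the stand's -x, dips slightly, is level from 70 to 95 mm out, and turns up to a tip 115 mm out.
- hook_seat (a point): top of the hook arm at its lowest, level part: 83 mm out from the post's axis along the stand's -x, 184 mm above the table; stand's axes. The hung bar's centre comes 3 mm above it.
- hook_tip (a point): top of the upturned hook tip, 115 mm out along the stand's -x, 206 mm above the table
- dropper_bottle: small amber bottle, 30 mm across, 70 mm high, origin under it, standing between dock and hook stand; leave alone
- stain_jar: amber jar, 40 mm across, 60 mm high, origin under it, near the middle line of the table, nearer the robot; leave alone
Mind the look-alikes: they are no part of the job. What is shaped like the basket but red or turquoise is not meant.

How it is judged:
By the outcome, as a careful person would: the job done as asked, in the order asked, and still so for the second after the job is handed in, while the arm keeps its last pose, push and grip.
It also fails if it takes over 58 s, if anything falls off the work surface, if the arm or the gripper's body presses on something with over 40 N, if the wrist force passes 120 N, or if a joint passes its speed limit or range.

## Robot

A 6-joint arm with a two-finger parallel gripper is mounted at the origin on the work surface. World frame = base frame: x ahead of the robot, y to its left, z up, the work surface at z = 0. Lengths are in mm, angles in rad, forces in N, time in s.
With the tool pointing down it reaches from about 300 to 775 mm from the base axis. Payload 14.6 kg.
Tool frame: the origin (TCP) lies between the finger pads; the fingertips stand 19 mm ahead of it and the grasp point (between the pads) is the TCP (manip.tcp_to_tips is the distance from the TCP to the fingertips, in mm); x points along the fingers, z is the direction in which the jaws open and shut, and the axes are right-handed (so a half turn about x gives the same grasp; the last joint's range is limited). The gripper opens to 94 mm and grips with 3 to 60 N. Pads are 16 mm wide; open, the fingers measure 119 mm over their backs; the gripper's body (75 mm by 177 mm) begins 78 mm behind the grasp point.
Start: joints at [1.105, 0.3, 1.521, -0, 1.321, -0.067], TCP at [213.569, 506.831, 224.446] pointing down, gripper open.
Joint ranges: [-3.03, 3.03], [-0.79, 2.21], [0.23, 2.52], [-1.04, 4.18], [0, 3.07], [-2.55, 2.55]. Speed limits (rad/s): [2.22, 2.22, 2.57, 3.14, 3.14, 3.14].

## Interface

Orientations are given as [roll, pitch, yaw] about the fixed x, y, z axes, in that order (R = Rz(yaw) Ry(pitch) Rx(roll)).
In Python, from cell import manip gives the robot as it stands.
- The arm moves only by the tool jog_arm, never from a script. Its argument "moves" is a list that holds one entry, the list of rows, each a list of 6 numbers: the shift along the world's x, y, z in mm, then the turn, a rotation vector about the world's x, y, z in degrees. In form: [[[dx, dy, dz, wx, wy, wz], ...]]. A call has 1 to 5 rows; each row shifts and turns the pose as measured when the row begins; what a row does not reach is not made up. A row lasts 1/10 s, in which the tool goes at most 50 mm and 8.59 degrees, less where a joint would pass 70% of its speed; a pose out of reach is approached as far as the arm can. A call is refused whole if a number of a shift passes 50 or a number of a turn 8.59, either way. A call with a gripper value outside its range is refused whole. "gripper" is the opening, from -1 (shut) to 1 (fully open), set as the call begins (left out, the last holds). The fingers move at their own pace and stop on an object; "squeeze" is the grip in N (left out, the last holds). Time passes only in rows, so rows that do not move let the fingers close. It gives the time, the measured TCP pose, the force and the opening at its end, in the units of the state.
- manip.read_state(): the state, without advancing time (a new reading comes with each control period).
- manip.camera(name): name is "side" or "top"; returns (picture, depth): 480x640x3 uint8, blue, green, red; 480x640 float32, mm along the optical axis (not along the pixel's ray), 0 where there is no reading.
- manip.camera_params(name): a dict with "fx", "fy", "cx", "cy" (pixels), "rvec" (rotation vector, rad) and "tvec" (3), from world to camera coordinates, as OpenCV has them. Camera axes: x right, y down, z forward; pixel columns grow to the right and rows downward; lengths in mm; the calibration is good to about 2 mm. A picture is of the moment at which its call begins. camera_params takes no time and is no camera call.
- manip.sign_off(): hands the job in, once; it reports no verdict.
The state is a dict: "clock": time; "joints": joint angles; "qd": joint speeds; "effort": joint torques, N m; "eef_pos": TCP position; "eef_rot": TCP orientation; "wrist_force": force on the tool from outside, world axes, zero at the start; "moment": the same for the moment, N m; "finger_gap": finger opening in mm.
Only numpy, scipy, OpenCV 4.12 (cv2) and the standard library are available. Lean on these libraries where they do the work, as an engineer would, in place of code of your own. Each camera call takes 0.05 s, during which the arm holds its last target. There are 200 camera calls.

## Working session

There is one attempt and no reset: what is moved stays moved. The work goes in short steps, Python scripts to look and compute and a tool call to move; the robot and the scene stay as the last step left them, time stands still between calls to the robot, and variables do not carry over. Pictures are saved under pics/ and viewed, about 8 in all and at most 12, crops included, and the job is handed in when it is done.

Besides the shell and the picture viewer there is one more tool, called as a command line: name --argument value ..., lists and objects as JSON in quotes. jog_arm: Moves the arm, as the interface text tells. Its arguments: {"type":"object","properties":{"moves":{"type":"array","items":{"type":"array","items":{"type":"array","items":{"type":"number"}}}},"gripper":{"type":"number"},"squeeze":{"type":"number"}},"required":["moves"]}

```bash
mkdir -p pics; cat > h.py <<'E'
import numpy as np, cv2
from cell import manip
def snap(n):
    im,d=manip.camera(n); np.savez(f'pics/{n}.npz',im=im,d=d); return im,d
def cloud(n,d):
    p=manip.camera_params(n); R=cv2.Rodrigues(np.array(p['rvec'],float))[0]; t=np.array(p['tvec'],float).ravel()
    v,u=np.mgrid[0:480,0:640]
    c=np.stack([(u-p['cx'])/p['fx']*d,(v-p['cy'])/p['fy']*d,d],-1)
    w=(c-t)@R; w[d<=0]=np.nan; return w
def proj(n,P):
    p=manip.camera_params(n)
    K=np.array([[p['fx'],0,p['cx']],[0,p['fy'],p['cy']],[0,0,1.]])
    return cv2.projectPoints(np.array(P,float).reshape(-1,1,3),np.array(p['rvec'],float),np.array(p['tvec'],float),K,None)[0].reshape(-1,2)
E
python3 - <<'E'
from h import *
for n in('top','side'):
    im,d=snap(n); cv2.imwrite(f'pics/{n}0.png',im)
    p=manip.camera_params(n); R=cv2.Rodrigues(np.array(p['rvec'],float))[0]; print(n,p['fx'],-R.T@np.array(p['tvec']).ravel(),R[2])
print(manip.read_state())
E
```

```text
top 463.10668690477064 [ 388.86994618  -49.32374875 1020.1950788 ] [ 0.15713626  0.00380646 -0.9875696 ]
side 576.5167378257224 [299.94566082 518.74799298 830.18569725] [ 0.27209262 -0.63569542 -0.72239666]
{'clock': 0.1, 'joints': array([ 1.10541087e+00,  3.00390955e-01,  1.52152828e+00,  6.34811927e-06,
        1.32066976e+00, -6.65778913e-02]), 'qd': array([ 0.0008468 , -0.00143559, -0.00169836, -0.00037061, -0.00132645,
       -0.00135478]), 'effort': array([ 8.34889070e-04, -5.32648122e+01, -3.53277361e+01,  7.09649012e-02,
        2.35950190e-02, -6.55152758e-05]), 'eef_pos': array([213.47035877, 506.65243668, 223.95260909]), 'eef_rot': array([ 3.06884326,  1.56979997, -2.04235486]), 'wrist_force': array([-0.19316536, -0.37841829, -0.4061577 ]), 'moment': array([ 0.0117274 , -0.01980334, -0.01728422]), 'finger_gap': 94.04406549681474}
```

View pics/top0.png

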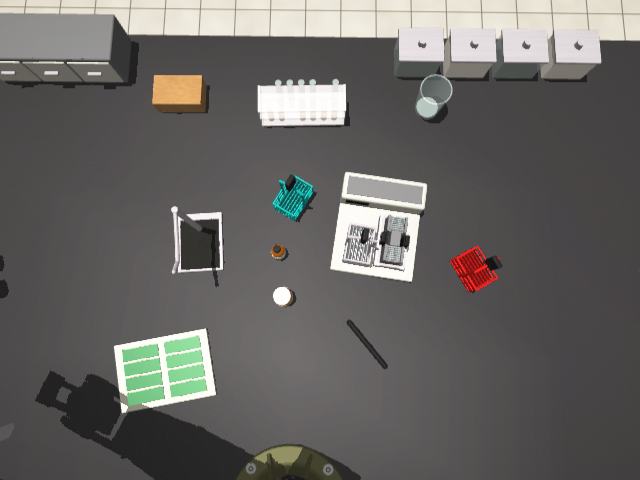

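View pics/side0.png

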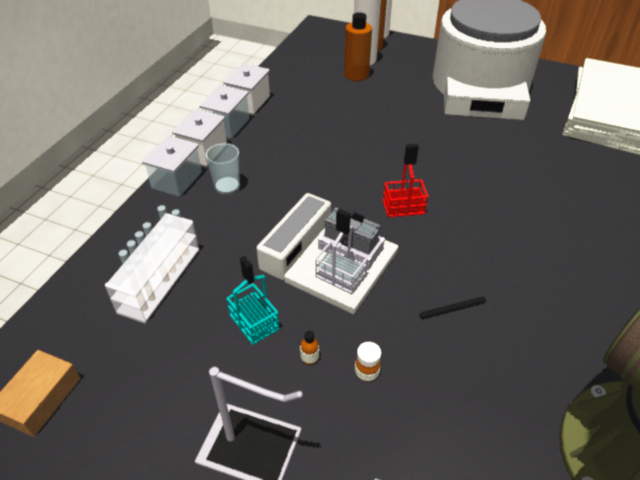

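Candidates for the basket: steel one on the dock (top 360,243; grip 366,235; side 343,221), turquoise (294,197), red (474,269). The steel one beside the cassette (395,240) is the target. The stand is at top (200,243). Next I measure.

```bash
python3 - <<'E'
from h import *
T=np.load('pics/top.npz'); S=np.load('pics/side.npz')
W=cloud('top',T['d']); V=cloud('side',S['d'])
a=cv2.resize(T['im'][160:290,325:435],None,fx=4,fy=4,interpolation=2)
b=cv2.resize(T['im'][195:285,160:235],None,fx=4,fy=4,interpolation=2)
c=cv2.resize(S['im'][195:315,250:400],None,fx=2.6,fy=2.6,interpolation=2)
e=cv2.resize(S['im'][360:480,190:330],None,fx=2.6,fy=2.6,interpolation=2)
o=np.zeros((600,800,3),np.uint8)
a=a[:520];o[:a.shape[0],:a.shape[1]]=a; 
b=b[:300,:300]; o[300:600,500:800]=b[:300]
c=cv2.resize(c,(345,276)); o[:276,455:800]=c
cv2.imwrite('pics/c1.png',o)
for name,X in(('top',W),('side',V)):
    P=X.reshape(-1,3); im=(T if name=='top' else S)['im'].reshape(-1,3).astype(int)
    ok=~np.isnan(P[:,0])
    def sel(x0,x1,y0,y1,z0,z1,m=None):
        k=ok&(P[:,0]>x0)&(P[:,0]<x1)&(P[:,1]>y0)&(P[:,1]<y1)&(P[:,2]>z0)&(P[:,2]<z1)
        return k if m is None else k&m
    print(name)
    # dock
    for z0,z1 in((15,25),(45,55),(60,70),(85,100),(130,185)):
        k=sel(380,700,-260,20,z0,z1)
        if k.sum()>5:
            r=cv2.minAreaRect(P[k][:,:2].astype(np.float32)); print('dock z',z0,k.sum(),P[k].mean(0).round(1),np.round(r[0],1),np.round(r[1],1),round(r[2],2))
    for z0,z1 in((4,12),(20,120),(120,175),(175,188),(188,194),(194,200),(200,215)):
        k=sel(350,650,120,420,z0,z1)
        if k.sum()>3:
            r=cv2.minAreaRect(P[k][:,:2].astype(np.float32)); print('stand z',z0,k.sum(),P[k].mean(0).round(1),np.round(r[0],1),np.round(r[1],1),round(r[2],2))
    for n,(x0,x1,y0,y1) in dict(bott=(380,560,0,150)).items():
        k=sel(380,520,10,130,35,90); print(n,k.sum(),P[k].mean(0))
E
```

```text
top
dock z 15 3025 [ 554.7 -153.1   19.7] [ 551.7 -120.5] [280.9 279. ] 0.41
dock z 45 867 [ 562.8 -157.    49.3] [ 534.6 -101.8] [276.8 271.7] 78.67
dock z 60 2184 [ 640.3 -176.1   65. ] [ 544.1 -122.8] [239.4 309.5] 78.91
dock z 85 758 [ 547.8 -207.7   90.1] [ 563.5 -123.1] [234.   95.4] 79.35
dock z 130 243 [584.9 -76.1 158.5] [588.4 -74.3] [206.3  24.5] 53.01
stand z 4 2628 [535.7 213.1   7.7] [499.3 269.1] [298.8 296.3] 0.19
stand z 20 89 [575.5 207.7  73.3] [575.6 208.4] [ 6.  11.8] 48.78
stand z 120 59 [575.5 207.7 147.5] [576.1 208. ] [ 5.1 11.5] 58.62
stand z 175 186 [518.1 205.8 183.8] [528.9 207.4] [106.3  10. ] 3.12
stand z 188 103 [553.7 209.2 190.9] [527.2 205.8] [114.7  12.1] 6.45
stand z 194 27 [518.5 205.8 196.1] [523.6 206.9] [116.2   7.4] 4.24
stand z 200 20 [464.3 202.6 203.3] [464.4 202.6] [9.3 6.3] 0.56
bott 253 [444.95087281  25.28271769  56.55413055]
side
dock z 15 2989 [ 562.4 -123.9   20.6] [ 553.  -117.6] [284.7 275.5] 0.88
dock z 45 1586 [ 566.3 -136.4   49.6] [ 553.1 -120. ] [282.8 277.6] 0.49
dock z 60 2376 [ 626.8 -164.7   65.8] [ 542.  -121.7] [245.7 305.8] 80.4
dock z 85 685 [ 539.1 -194.6   91. ] [ 563.1 -120.7] [237.4  97.5] 79.18
dock z 130 562 [577.1 -78.8 157.2] [589.1 -65.5] [195.8  26.8] 52.49
stand z 4 5318 [542.5 212.5   9. ] [499.8 204.1] [307.  168.6] 5.28
stand z 20 295 [573.3 217.4  72.1] [573.7 217.2] [11.9  8.2] 38.01
stand z 120 203 [573.2 217.4 148.3] [573.7 216.7] [11.9  6.8] 42.34
stand z 175 332 [516.6 211.4 184.3] [528.4 211.4] [104.2   9.7] 5.43
stand z 188 235 [543.4 212.8 190.6] [523.7 209. ] [113.3  12.2] 5.35
stand z 194 95 [541.7 212.2 195.7] [522.5 209.1] [119.6  12.2] 5.08
stand z 200 52 [462.6 206.7 204.3] [462.8 206.6] [11.2  8.4] 32.17
bott 632 [444.00595498  31.14673631  54.64372372]
```

View pics/c1.png

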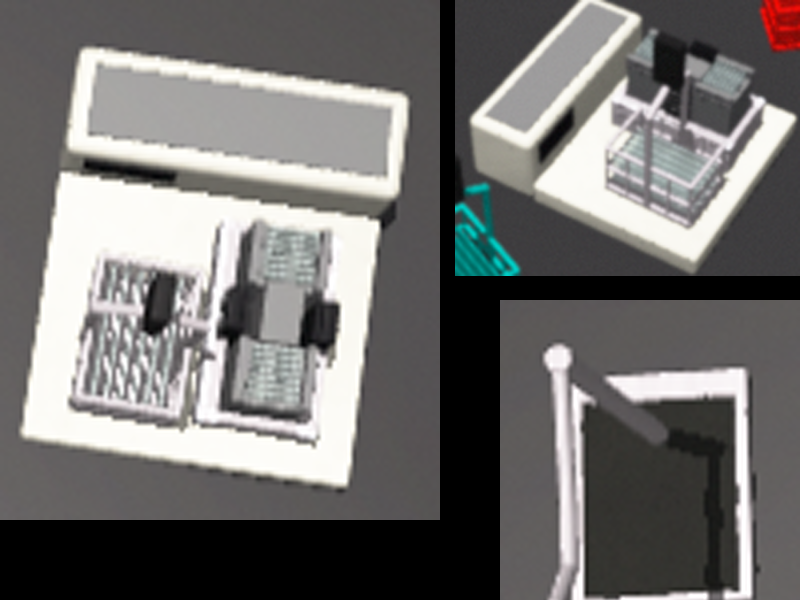

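The crop confirms it: steel basket with black grip next to the grey cassette with two black catches. Stand arm points to -x, yaw ≈ 0.09. Refining dock, grip and cassette.

```bash
cat > m.py <<'E'
from h import *
T=np.load('pics/top.npz'); S=np.load('pics/side.npz')
for name,D in(('top',T),('side',S)):
    X=cloud(name,D['d']); P=X.reshape(-1,3); im=D['im'].reshape(-1,3).astype(int); g=im.max(1); sat=im.max(1)-im.min(1)
    def R(lbl,k,n=5):
        if k.sum()<n: print(lbl,k.sum()); return
        Q=P[k]; r=cv2.minAreaRect(Q[:,:2].astype(np.float32)); print(name,lbl,k.sum(),'mean',Q.mean(0).round(1),'rect',np.round(r[0],1),np.round(r[1],1),round(r[2],1),'med z',np.median(Q[:,2]).round(1))
    x,y,z=P.T; ok=~np.isnan(x); near=ok&(np.hypot(x-570,y+130)<130)&(sat<40)
    R('housing',near&(x>600)&(z>63)&(z<67))
    R('deck',near&(z>18)&(z<22)&(x<640))
    R('grip',near&(g<60)&(z>125)&(y>-140)&(y<-40))
    R('gripedge',near&(g<60)&(z>155)&(y>-140)&(y<-40))
    R('catches',near&(g<60)&(z>80)&(z<95)&(np.hypot(x-560,y+155)<60))
    R('casstop',near&(z>89)&(z<100)&(np.hypot(x-555,y+155)<70))
    R('bar',near&(z>98)&(z<125)&(y>-145)&(y<-40))
    R('bask_rim',near&(z>64)&(z<76)&(y>-135)&(y<-50)&(x<605))
    for n,(a,b,h0,h1) in dict(tip=(455,472,200,215),arm=(484,506,178,190),armmid=(515,540,178,195),post=(560,590,30,180)).items():
        R(n,ok&(x>a)&(x<b)&(y>185)&(y<240)&(z>h0)&(z<h1))
    R('bottle',ok&(x>430)&(x<560)&(y>10)&(y<100)&(z>15)&(z<75))
E
python3 m.py
```

```text
top housing 1064 mean [ 656.3 -168.6   65. ] rect [ 657.1 -177.5] [147.2  58. ] 82.0 med z 65.0
top deck 1655 mean [ 559.5 -149.9   19.8] rect [ 553.2 -173.2] [169.6 150.9] 82.2 med z 19.8
top grip 47 mean [ 534.9 -136.2  169.8] rect [ 538.2 -136.1] [22.3  6.6] 2.6 med z 177.0
top gripedge 39 mean [ 535.7 -136.   174.5] rect [ 538.2 -136.1] [22.3  6.1] 0.6 med z 177.8
top catches 61 mean [ 549.4 -187.3   88.3] rect [ 550.3 -187.1] [12.  21.6] 81.9 med z 88.3
top casstop 340 mean [ 548.3 -201.8   91.7] rect [ 538.4 -181.8] [ 80.  110.5] 33.1 med z 91.4
top bar 8 mean [ 542.5 -112.   117.2] rect [ 543.2 -111.9] [4.6 3.7] 7.2 med z 116.9
top bask_rim 96 mean [ 537.3 -117.6   69.2] rect [ 541.3 -120.7] [27.1 80.3] 89.7 med z 69.1
top tip 20 mean [464.3 202.6 203.3] rect [464.4 202.6] [9.3 6.3] 0.6 med z 203.5
top arm 57 mean [495.5 204.5 182.7] rect [495.4 204.7] [20.9  7.8] 5.1 med z 182.9
top armmid 63 mean [528.3 207.2 185. ] rect [527.6 207.8] [24.9  7.7] 1.6 med z 184.8
top post 145 mean [575.6 207.7 109.7] rect [575.8 208.4] [ 6.3 11.8] 51.1 med z 112.3
top bottle 276 mean [492.7  
[... 543 characters left out ...]
 359 mean [ 538.5 -193.4   92.4] rect [ 536.8 -176.5] [ 84.  118.2] 30.6 med z 92.2
side bar 39 mean [ 542.  -108.3  110.5] rect [ 542.1 -108.3] [5.6 4.7] 31.6 med z 109.7
side bask_rim 161 mean [ 538.2 -114.3   69.7] rect [ 539.9 -121.8] [33.4 81.6] 84.3 med z 69.7
side tip 52 mean [462.6 206.7 204.3] rect [462.8 206.6] [11.2  8.4] 32.2 med z 204.4
side arm 116 mean [494.9 209.2 183.7] rect [494.9 208.6] [21.8  8. ] 2.0 med z 183.9
side armmid 130 mean [527.2 211.5 186.9] rect [527.4 210.8] [25.3  8.8] 5.6 med z 187.1
side post 488 mean [573.2 217.4 110. ] rect [573.7 217.2] [12.   8.3] 38.7 med z 112.9
side bottle 728 mean [490.   38.7  46. ] rect [484.6  31.7] [111.5  35.7] 4.8 med z 47.1
```

```bash
cat > go.py <<'E'
import sys
from h import *
from scipy.spatial.transform import Rotation as Ro
def go(x,y,z,yaw):  # yaw deg: jaw axis = world y turned by yaw
    s=manip.read_state(); R=Ro.from_euler('xyz',s['eef_rot'])
    a=np.radians(yaw); best=None
    for sg in(1,-1):
        zz=sg*np.array([-np.sin(a),np.cos(a),0]); xx=np.array([0,0,-1.]); G=Ro.from_matrix(np.c_[xx,np.cross(zz,xx),zz])
        rv=np.degrees((G*R.inv()).as_rotvec())
        if best is None or np.linalg.norm(rv)<np.linalg.norm(best): best=rv
    print('t',round(s['clock'],2),'pos',s['eef_pos'].round(1),'need',(np.array([x,y,z])-s['eef_pos']).round(1),'rot',best.round(1),'F',s['wrist_force'].round(1),'gap',round(s['finger_gap'],1),'j',s['joints'].round(2))
if __name__=='__main__': go(*map(float,sys.argv[1:5]))
E
python3 go.py 537.5 -135 164 -8
```

```text
t 0.1 pos [213.5 506.7 224. ] need [ 324.  -641.7  -60. ] rot [ 0.1 -0.  14.9] F [-0.2 -0.4 -0.4] gap 94.0 j [ 1.11  0.3   1.52  0.    1.32 -0.07]
```

jog_arm --moves '[[[0,-10,45,0,0,3],[20,-25,40,0,0,3],[25,-42,0,0,0,3],[25,-42,0,0,0,3],[25,-42,0,0,0,3]]]' --gripper 0

```text
clock: 0.6
eef_pos: [307.6, 342.7, 309.2]
eef_rot: [-3.075, 1.564, -1.625]
wrist_force: [0.9, 1.1, 0.2]
finger_gap: 57.6
```

jog_arm --moves '[[[25,-42,0,0,0,0],[25,-42,0,0,0,0],[25,-42,0,0,0,0],[25,-42,0,0,0,0],[25,-42,0,0,0,0]]]'

```text
clock: 1.1
eef_pos: [433.2, 126.0, 309.0]
eef_rot: [-3.044, 1.564, -1.59]
wrist_force: [0.2, 1.0, -0.1]
finger_gap: 46.6
```

jog_arm --moves '[[[25,-42,0,0,0,0],[25,-42,0,0,0,0],[25,-42,0,0,0,0],[25,-42,0,0,0,0],[0,0,0,0,0,0]]]'

```text
clock: 1.6
eef_pos: [534.8, -51.3, 307.2]
eef_rot: [2.879, 1.564, -1.955]
wrist_force: [1.0, 0.1, -0.3]
finger_gap: 47.1
```

```bash
python3 go.py 537.5 -135 164 -8
```

```text
t 1.6 pos [534.8 -51.3 307.2] need [   2.7  -83.7 -143.2] rot [ 0.4 -0.2 -1. ] F [ 1.   0.1 -0.3] gap 47.1 j [-0.16  0.22  1.43 -0.01  1.49 -1.61]
```

jog_arm --moves '[[[1,-42,-20,0,0,-1],[1,-40,-25,0,0,0],[0,0,-40,0,0,0],[0,0,-35,0,0,0],[0,0,0,0,0,0]]]'

```text
clock: 2.1
eef_pos: [535.6, -135.0, 183.0]
eef_rot: [2.722, 1.564, -2.131]
wrist_force: [-0.2, 0.5, 1.3]
finger_gap: 47.0
```

```bash
python3 - <<'E'
from h import *
im,d=snap('side'); im2,d2=snap('top')
a=cv2.resize(im[130:330,220:420],(400,400),interpolation=2); b=cv2.resize(im2[150:300,300:450],(400,400),interpolation=2)
cv2.imwrite('pics/g1.png',np.hstack([a,b]))
E
python3 go.py 537.5 -135 164 -8; python3 m.py | grep -E "grip"
```

```text
t 2.2 pos [ 537.5 -135.2  187.9] need [ -0.    0.2 -23.9] rot [0.4 0.2 0. ] F [ 0.7  0.2 -0.2] gap 46.8 j [-0.31  0.34  1.56 -0.01  1.24 -1.74]
top grip 588 mean [ 501.4 -105.5  407.7] rect [505.6 -91.3] [ 97.4 118.2] 80.9 med z 385.5
top gripedge 588 mean [ 501.4 -105.5  407.7] rect [505.6 -91.3] [ 97.4 118.2] 80.9 med z 385.5
side grip 3918 mean [534.7 -90.2 365.2] rect [516.4 -90.1] [102.  143.1] 83.1 med z 361.5
side gripedge 3865 mean [534.7 -89.6 368.2] rect [516.4 -90.1] [102.  143.1] 83.1 med z 361.8
```

View pics/g1.png

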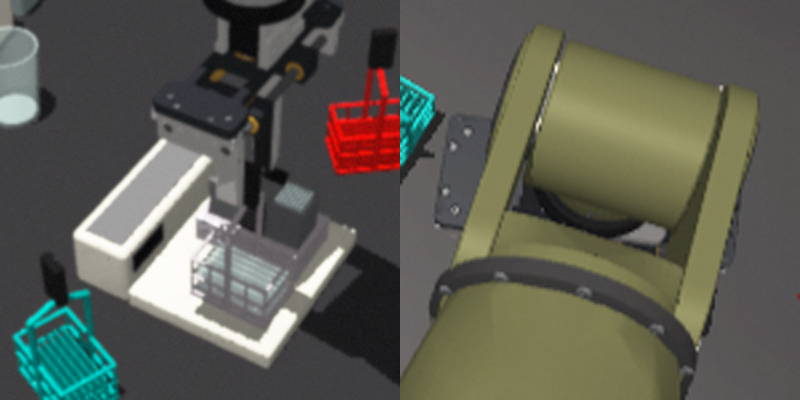

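The side view shows the near finger (panel 262,180) in front of the grip, over the bar's peak. I go down and pinch.

jog_arm --moves '[[[0,0,-14,0,0,0],[0,0,-9,0,0,0],[0,0,0,0,0,0]]]'

```text
clock: 2.5
eef_pos: [539.3, -134.5, 167.9]
eef_rot: [-2.199, 1.557, -0.767]
wrist_force: [-0.2, -0.4, 1.3]
finger_gap: 47.1
```

jog_arm --moves '[[[0,0,0,0,0,0],[0,0,0,0,0,0],[0,0,0,0,0,0],[0,0,0,0,0,0],[0,0,0,0,0,0]]]' --gripper -1 --squeeze 30

```text
clock: 3.0
eef_pos: [540.0, -134.6, 169.7]
eef_rot: [-2.133, 1.555, -0.7]
wrist_force: [-0.4, -2.1, -1.4]
finger_gap: 10.3
```

```bash
python3 go.py 537.5 -135 164 -8
```

```text
t 3.0 pos [ 540.  -134.6  169.7] need [-2.5 -0.4 -5.7] rot [ 0.6  0.7 -0.1] F [-0.4 -2.1 -1.4] gap 10.3 j [-0.31  0.36  1.58 -0.01  1.19 -1.74]
```

jog_arm --moves '[[[0,0,5,0,0,0],[0,0,10,0,0,0],[0,0,20,0,0,0],[0,0,30,0,0,0],[0,0,35,0,0,0]]]'

```text
clock: 3.5
eef_pos: [537.8, -133.8, 270.3]
eef_rot: [-2.561, 1.563, -1.129]
wrist_force: [-0.5, 0.6, -1.6]
finger_gap: 9.7
```

jog_arm --moves '[[[-10,10,25,0,0,0],[-15,20,5,0,0,2],[-20,30,0,0,0,2],[-20,35,0,0,0,2],[-20,35,0,0,0,2]]]'

```text
clock: 4.0
eef_pos: [451.2, -3.4, 309.6]
eef_rot: [-2.111, 1.554, -0.54]
wrist_force: [1.2, -0.1, -2.6]
finger_gap: 10.0
```

```bash
python3 go.py 405 204 275 5; python3 - <<'E'
from h import *
im,d=snap('side'); cv2.imwrite('pics/l1.png',im)
im2,d2=snap('top')
E
```

```text
t 4.0 pos [451.2  -3.4 309.6] need [-46.2 207.4 -34.6] rot [0.4 0.8 5. ] F [ 1.2 -0.1 -2.6] gap 10.0 j [-0.08  0.01  1.66 -0.01  1.46 -1.65]
```

View pics/l1.png

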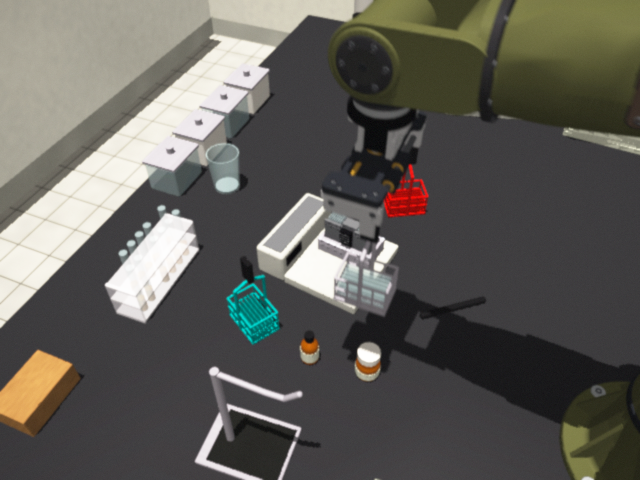

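The basket hangs upright from the gripper (side 365,285), and the dock is clear. I carry it to in front of the hook tip.

jog_arm --moves '[[[-10,40,-5,0,0,2],[-10,42,-5,0,0,2],[-10,42,-10,0,0,1],[-10,40,-10,0,0,0],[-3,20,-5,0,0,0]]]'

```text
clock: 4.6
eef_pos: [406.1, 185.9, 278.5]
eef_rot: [-1.947, 1.548, -0.288]
wrist_force: [0.4, -0.2, -2.0]
finger_gap: 9.6
```

jog_arm --moves '[[[0,0,0,0,0,0],[0,0,0,0,0,0],[0,0,0,0,0,0]]]'

```text
clock: 4.9
eef_pos: [406.1, 186.6, 279.3]
eef_rot: [-1.956, 1.548, -0.294]
wrist_force: [-0.1, 0.2, -2.6]
finger_gap: 10.0
```

```bash
python3 go.py 405 200 254 5
```

```text
t 4.9 pos [406.1 186.6 279.3] need [ -1.1  13.4 -25.3] rot [ 0.4  1.2 -0.2] F [-0.1  0.2 -2.6] gap 10.0 j [ 0.36  0.02  1.72 -0.01  1.39 -1.3 ]
```

jog_arm --moves '[[[0,8,-12,0.4,1.2,0],[0,5,-10,0,0,0],[0,0,-2,0,0,0],[0,0,0,0,0,0]]]'

```text
clock: 5.3
eef_pos: [407.1, 198.5, 253.3]
eef_rot: [0.92, 1.569, 2.577]
wrist_force: [-0.1, 0.3, -1.7]
finger_gap: 9.9
```

```bash
python3 go.py 405 199 254 5;  python3 - <<'E'
from h import *
for n,c in (('side',(280,480,200,450)),('top',(150,300,130,330))):
    im,d=snap(n); X=cloud(n,d)
    x,y,z=X[...,0],X[...,1],X[...,2]
    for lbl,h0,h1 in(('bar',200,232),('rim',148,162)):
        k=(x>340)&(x<455)&(y>120)&(y<280)&(z>h0)&(z<h1); Q=X[k]; 
        if len(Q)>3: r=cv2.minAreaRect(Q[:,:2].astype(np.float32)); print(n,lbl,len(Q),Q.mean(0).round(1),Q.max(0).round(0),Q.min(0).round(0),np.round(r[0],1),np.round(r[1],1),round(r[2],1))
im=np.load('pics/side.npz')['im']; cv2.imwrite('pics/h1.png',cv2.resize(im[240:480,160:480],(800,600),interpolation=2))
E
```

```text
t 5.3 pos [407.1 198.5 253.3] need [-2.1  0.5  0.7] rot [-0.1 -0.1  0. ] F [-0.1  0.3 -1.7] gap 9.9 j [ 0.37  0.06  1.74  0.    1.35 -1.29]
side bar 65 [402.5 226.8 210. ] [406. 231. 217.] [400. 221. 200.] [402.8 226.1] [6.  9.9] 9.4
side rim 511 [396.2 210.4 154.7] [444. 232. 162.] [362. 170. 148.] [404.3 201.6] [80.9 59.1] 6.2
top rim 90 [369.9 197.5 154.1] [381. 223. 158.] [365. 168. 150.] [372.9 195.4] [16.4 55.5] 0.5
```

View pics/h1.png

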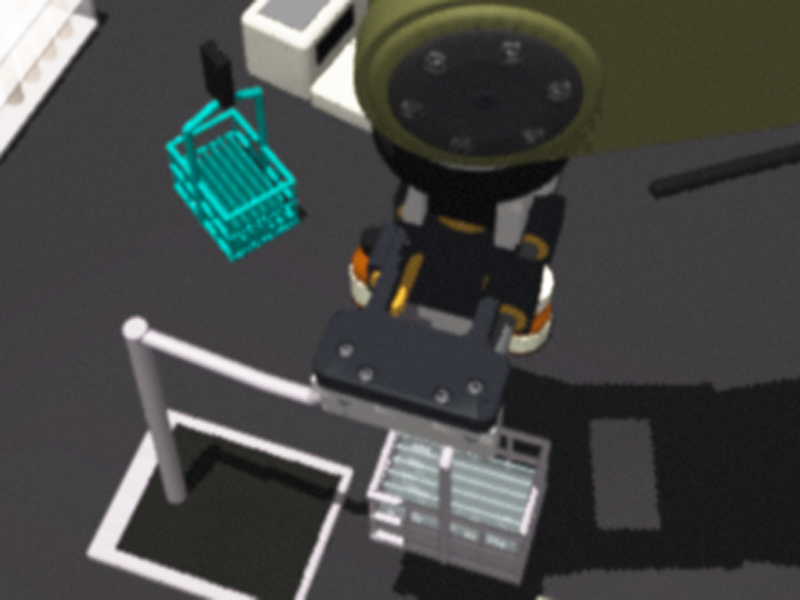

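Side view: basket yaw-aligned with the arm (tip at panel 315,392; basket at 460,490), rim z 154 as planned, bar ≈ 219. I thread it along +x.

jog_arm --moves '[[[20,2,0,0,0,0],[20,2,0,0,0,0],[20,2,0,0,0,0],[18,1,0,0,0,0],[12,1,0,0,0,0]]]'

```text
clock: 5.9
eef_pos: [500.0, 206.5, 255.9]
eef_rot: [-0.997, 1.567, 0.662]
wrist_force: [0.2, -0.1, -2.2]
finger_gap: 9.9
```

jog_arm --moves '[[[0,0,0,0,0,0],[0,0,0,0,0,0]]]'

```text
clock: 6.1
eef_pos: [500.6, 206.3, 255.7]
eef_rot: [-0.997, 1.567, 0.661]
wrist_force: [0.1, 0.1, -1.9]
finger_gap: 9.7
```

```bash
python3 go.py 498 206 222 5
```

```text
t 6.1 pos [500.6 206.3 255.7] need [ -2.6  -0.3 -33.7] rot [-0.1  0.1  0. ] F [ 0.1  0.1 -1.9] gap 9.7 j [ 0.32  0.26  1.5   0.    1.38 -1.34]
```

jog_arm --moves '[[[-2,0,-12,0,0,0],[-1,0,-10,0,0,0],[0,0,-6,0,0,0],[0,0,0,0,0,0]]]'

```text
clock: 6.5
eef_pos: [495.4, 206.2, 225.3]
eef_rot: [-0.947, 1.568, 0.711]
wrist_force: [0.4, -0.7, -2.5]
finger_gap: 10.2
```

jog_arm --moves '[[[0,0,-3,0,0,0],[0,0,-2,0,0,0],[0,0,0,0,0,0]]]'

```text
clock: 6.8
eef_pos: [495.6, 206.4, 221.3]
eef_rot: [-1.126, 1.566, 0.533]
wrist_force: [-0.5, -1.1, -0.9]
finger_gap: 9.9
```

```bash
python3 go.py 498 206 222 5;  python3 - <<'E'
from h import *
im,d=snap('side'); cv2.imwrite('pics/h2.png',cv2.resize(im[300:480,120:360],(800,600),interpolation=2))
E
```

```text
t 6.8 pos [495.6 206.4 221.3] need [ 2.4 -0.4  0.7] rot [-0.1  0.2 -0. ] F [-0.5 -1.1 -0.9] gap 9.9 j [ 0.33  0.27  1.57  0.    1.3  -1.33]
```

View pics/h2.png

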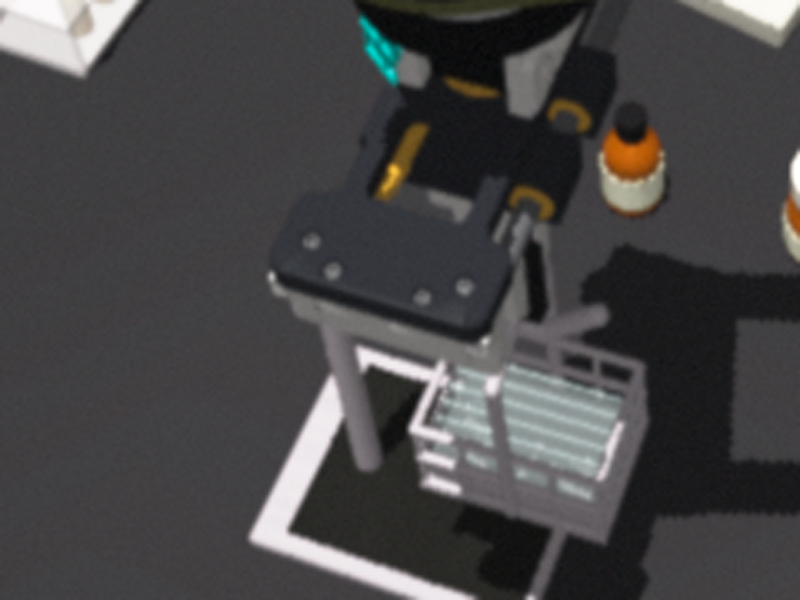

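The arm tip shows beyond the handle (panel 600,315), so the bar sits over the arm; the force change shows it starting to rest. I lower it a little more and release gently.

jog_arm --moves '[[[0,0,-1.5,0,0,0],[0,0,-0.5,0,0,0],[0,0,0,0,0,0]]]'

```text
clock: 7.15
eef_pos: [495.9, 206.3, 221.3]
eef_rot: [-1.212, 1.564, 0.446]
wrist_force: [-0.2, -1.0, -1.0]
finger_gap: 10.1
```

jog_arm --moves '[[[0,0,0,0,0,0],[0,0,0,0,0,0],[0,0,0,0,0,0]]]'

```text
clock: 7.45
eef_pos: [496.0, 206.3, 221.3]
eef_rot: [-1.222, 1.564, 0.437]
wrist_force: [-0.8, -1.1, 2.0]
finger_gap: 9.8
```

Resting on the hook: the wrist now carries no weight. Opening.

jog_arm --moves '[[[0,0,0,0,0,0],[0,0,0,0,0,0],[0,0,0,0,0,0]]]' --gripper -0.3

```text
clock: 7.75
eef_pos: [496.2, 206.5, 221.1]
eef_rot: [-1.185, 1.563, 0.474]
wrist_force: [-0.4, -0.6, -0.4]
finger_gap: 30.4
```

jog_arm --moves '[[[0,0,8,0,0,0],[0,0,20,0,0,0],[0,0,35,0,0,0],[0,0,40,0,0,0],[-10,0,30,0,0,0]]]'

```text
clock: 8.25
eef_pos: [484.6, 205.9, 356.4]
eef_rot: [0.063, 1.57, 1.721]
wrist_force: [-0.6, 0.3, 0.1]
finger_gap: 33.1
```

jog_arm --moves '[[[10,-42,0,0,0,-2],[10,-45,0,0,0,-2],[10,-45,0,0,0,-2],[10,-45,0,0,0,-2],[10,-45,0,0,0,-2]]]' --gripper 0.7

```text
clock: 8.75
eef_pos: [534.0, -18.5, 365.9]
eef_rot: [-1.272, 1.557, 0.215]
wrist_force: [1.1, 1.1, 0.4]
finger_gap: 69.3
```

```bash
python3 go.py 548 -206 250 -8;  python3 - <<'E'
from h import *
im,d=snap('side'); im2,d2=snap('top')
a=cv2.resize(im[330:480,180:360],(480,400),interpolation=2); b=cv2.resize(im[170:330,240:410],(320,400))
cv2.imwrite('pics/h3.png',np.hstack([a,b]))
X=cloud('top',d2)
x,y,z=X[...,0],X[...,1],X[...,2]
k=(x>440)&(x<550)&(y>150)&(y<260)&(z>110)&(z<130); r=cv2.minAreaRect(X[k][:,:2].astype(np.float32)); print('rim',k.sum(),np.nanmedian(z[k]),r)
k=(x>440)&(x<550)&(y>150)&(y<260)&(z>210)&(z<245); print('grip',k.sum(), X[k].mean(0) if k.any() else '',z[k].max() if k.any() else '')
E
python3 m.py | grep -E "catch|cass|hous|deck"
```

```text
t 8.75 pos [534.  -18.5 365.9] need [  14.  -187.5 -115.9] rot [-0.1  0.8 -3.2] F [1.1 1.1 0.4] gap 69.3 j [-0.11  0.19  1.33  0.    1.6  -1.59]
rim 215 121.65369574621616 ((496.2576599121094, 203.21377563476562), (79.6521987915039, 57.323974609375), 5.623183727264404)
grip 132 [495.34949484 204.56388552 227.74978996] 236.21097999622125
top housing 577 mean [ 649.9 -198.5   65. ] rect [ 653.  -208.2] [89.3 57.9] 82.7 med z 65.0
top deck 1518 mean [ 540.6 -163.3   19.8] rect [ 551.7 -182.4] [151.2 150.6] 82.0 med z 19.7
top catches 62 mean [ 549.1 -187.2   88.3] rect [ 550.4 -186.9] [12.3 21.7] 84.2 med z 88.5
top casstop 324 mean [ 549.2 -202.2   91.5] rect [ 548.3 -201.2] [39.7 94.6] 79.7 med z 91.3
side housing 1001 mean [ 653.1 -163.8   65.4] rect [ 654.8 -177.3] [156.9  59.6] 81.8 med z 65.6
side deck 2663 mean [ 551.5 -136.9   20.3] rect [ 553.1 -160.3] [153. 153.] 81.8 med z 20.4
side catches 113 mean [ 548.7 -182.6   87. ] rect [ 549.9 -187.8] [22.2 27.7] 83.5 med z 88.0
side casstop 537 mean [ 547.3 -200.5   92. ] rect [ 545.9 -199.9] [47.  95.2] 74.4 med z 91.7
```

View pics/h3.png

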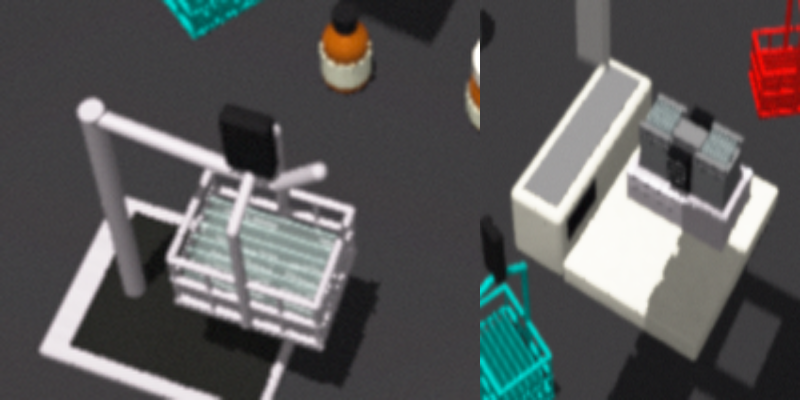

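The basket hangs by its bar on the hook: level rim at z 122 (expected 122), centred at (496,204). The cassette (panel 690,150) is free, but my cassette window was clipped, so I re-measure it.

```bash
sed -i "s/(np.hypot(x-560,y+155)<60)/(np.hypot(x-548,y+207)<60)/; s/(np.hypot(x-555,y+155)<70)/(np.hypot(x-548,y+207)<70)/; s/(np.hypot(x-570,y+130)<130)/(np.hypot(x-570,y+180)<150)/" m.py
cat >> m.py <<'E'
    k=near&(g<60)&(z>62)&(z<93)&(np.hypot(x-548,y+207)<60)
    a=np.radians(-8); yp=-np.sin(a)*x+np.cos(a)*y; xp=np.cos(a)*x+np.sin(a)*y
    h,e=np.histogram(yp[k],bins=np.arange(-165,-90,3)); print(name,[(int(q),int(n)) for q,n in zip(e,h) if n])
    for lo,hi in((-150,-125),(-125,-90)):
        kk=k&(yp>lo)&(yp<hi); print('xp mean',xp[kk].mean() if kk.any() else '')
    w=near&(z>45)&(z<53)&(xp>510)&(xp<640)&(sat<40); print('well xp,yp',np.percentile(xp[w],[1,99]),np.percentile(yp[w],[1,99]))
    w=near&(z>17)&(z<23)&(np.hypot(x-548,y+175)<140); print('deck xp,yp',np.percentile(xp[w],[.5,99.5]),np.percentile(yp[w],[.5,99.5]))
    print('cass547,-208 ->',547*np.cos(a)-208*np.sin(a),-np.sin(a)*547-208*np.cos(a))
E
python3 m.py | grep -vE "grip|tip|arm|bottle|bask|bar"
```

```text
top housing 1003 mean [ 650.5 -221.3   65. ] rect [ 650.6 -221.6] [117.3  57.5] 81.6 med z 65.0
top deck 1885 mean [ 538.8 -181.1   19.8] rect [ 551.  -187.4] [161.1 150.9] 82.3 med z 19.7
top catches 120 mean [ 546.  -208.5   88.1] rect [ 547.  -209.4] [56.9 21.7] 81.6 med z 88.4
top casstop 478 mean [ 547.5 -209.8   91.5] rect [ 546.9 -209.8] [56.9 94.6] 80.2 med z 91.3
top post 148 mean [575.6 207.7 109.1] rect [576.5 208.5] [ 6.9 11.8] 59.3 med z 112.3
top [(-162, 1), (-159, 19), (-156, 17), (-153, 15), (-150, 26), (-144, 1), (-117, 9), (-114, 18), (-111, 18), (-108, 18), (-105, 11)]
xp mean 569.1914655160716
xp mean 568.0345135513778
well xp,yp [516.8096078  625.31173033] [-163.64731386  -99.68589582]
deck xp,yp [496.78190224 646.65151821] [-188.78828758  -29.62385019]
cass547,-208 -> 570.6246386013325 -129.84807207309083
side housing 1274 mean [ 652.4 -182.4   65.4] rect [ 653.4 -188.4] [179.2  59.9] 81.8 med z 65.5
side deck 2785 mean [ 548.2 -141.4   20.3] rect [ 551.  -174.8] [182.3 153. ] 81.8 med z 20.4
side catches 186 mean [ 546.1 -200.4   87.9] rect [ 537.8 -209. ] [60.5 61.5] 15.2 med z 88.9
side casstop 709 mean [ 545.7 -206.    92. ] rect [ 546.4 -206.7] [60. 96.] 81.9 med z 91.7
side post 491 mean [573.2 217.4 110.1] rect [573.5 216.8] [11.9  8.3] 43.8 med z 112.1
side [(-159, 8), (-156, 11), (-153, 19), (-150, 23), (-147, 12), (-144, 1), (-141, 4), (-138, 4), (-135, 1), (-132, 4), (-129, 4), (-126, 4), (-123, 7), (-120, 8), (-117, 5), (-114, 12), (-111, 17), (-108, 21), (-105, 41), (-102, 85), (-99, 13)]
xp mean 551.5004816761154
xp mean 564.3559113891794
well xp,yp [514.70054466 623.57355123] [-160.27241648  -95.6087799 ]
deck xp,yp [494.70099363 655.6811889 ] [-182.8873089    -6.63217891]
cass547,-208 -> 570.6246386013325 -129.84807207309083
```

Cassette centre ≈ (546.7, -208.2), yaw ≈ -8.2°; the span over the catches is 57 mm against the stated 58.

jog_arm --moves '[[[3,-45,-10,0,0,-2],[3,-45,-20,0,0,-1],[3,-45,-30,0,0,0],[2,-35,-35,0,0,0],[0,-10,-35,0,0,0]]]' --gripper 0.85

```text
clock: 9.35
eef_pos: [546.2, -201.5, 241.5]
eef_rot: [-1.49, 1.546, -0.058]
wrist_force: [0.4, 1.3, 0.2]
finger_gap: 87.1
```

jog_arm --moves '[[[0,0,0,0,0,0],[0,0,0,0,0,0]]]'

```text
clock: 9.55
eef_pos: [545.3, -201.3, 239.1]
eef_rot: [-1.371, 1.552, 0.06]
wrist_force: [1.0, 0.4, 0.8]
finger_gap: 87.0
```

```bash
python3 go.py 546.7 -208.2 76 -8.2
```

```text
t 9.55 pos [ 545.3 -201.3  239.1] need [   1.4   -6.9 -163.1] rot [-0.1  1.1 -0.2] F [1.  0.4 0.8] gap 87.0 j [-0.42  0.35  1.42  0.01  1.35 -1.85]
```

jog_arm --moves '[[[1,-5,-25,0,1.1,0],[0,-2,-35,0,0,0],[0,0,-30,0,0,0],[0,0,-20,0,0,0],[0,0,0,0,0,0]]]'

```text
clock: 10.05
eef_pos: [551.8, -203.7, 139.3]
eef_rot: [-1.769, 1.555, -0.331]
wrist_force: [-0.3, -0.5, 0.1]
finger_gap: 86.8
```

```bash
python3 go.py 546.7 -208.2 76 -8.2
```

```text
t 10.05 pos [ 551.8 -203.7  139.3] need [ -5.1  -4.5 -63.3] rot [ 0.3  0.9 -0.6] F [-0.3 -0.5  0.1] gap 86.8 j [-0.42  0.46  1.51  0.    1.16 -1.85]
```

jog_arm --moves '[[[-4,-4,0,0.3,0.9,-0.6],[0,0,0,0,0,0],[0,0,0,0,0,0]]]'

```text
clock: 10.35
eef_pos: [550.1, -207.2, 145.8]
eef_rot: [-1.921, 1.565, -0.492]
wrist_force: [0.9, 0.8, -0.0]
finger_gap: 86.9
```

```bash
python3 go.py 546.7 -208.2 76 -8.2
```

```text
t 10.35 pos [ 550.1 -207.2  145.8] need [ -3.4  -1.  -69.8] rot [ 0.1  0.3 -0.1] F [ 0.9  0.8 -0. ] gap 86.9 j [-0.42  0.45  1.5  -0.    1.18 -1.85]
```

jog_arm --moves '[[[-3,-1,-15,0,0,0],[-1,0,-15,0,0,0],[0,0,-10,0,0,0],[0,0,-5,0,0,0],[0,0,0,0,0,0]]]'

```text
clock: 10.85
eef_pos: [548.2, -208.9, 104.8]
eef_rot: [-1.877, 1.557, -0.449]
wrist_force: [-0.4, -0.1, 0.2]
finger_gap: 86.5
```

```bash
python3 go.py 546.7 -208.2 76 -8.2;  python3 - <<'E'
from h import *
im,d=snap('side'); cv2.imwrite('pics/k1.png',cv2.resize(im[150:330,240:440],(660,594),interpolation=2))
E
```

```text
t 10.85 pos [ 548.2 -208.9  104.8] need [ -1.5   0.7 -28.8] rot [ 0.3  0.7 -0. ] F [-0.4 -0.1  0.2] gap 86.5 j [-0.43  0.49  1.54 -0.    1.09 -1.85]
```

View pics/k1.png

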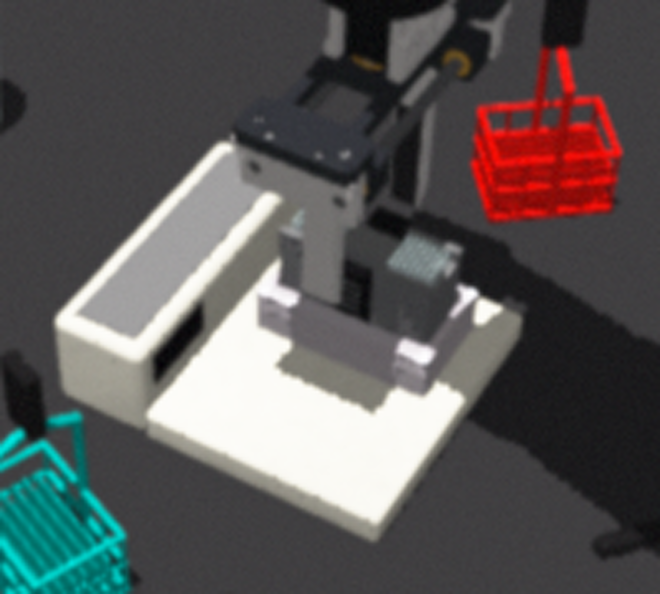

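The side finger stands just outside and above the catch. I check its lateral alignment by projecting the model.

```bash
python3 - <<'E'
from h import *
a=np.radians(-8.2); ux=np.array([np.cos(a),np.sin(a),0]); uy=np.array([-np.sin(a),np.cos(a),0])
c=np.array([546.7,-208.2,0]); t=np.array([548.2,-208.9,0]); z=np.array([0,0,1])
f=lambda P:((proj('side',P)-[240,150])*3.3).round(0).tolist()
print('catch pad corners top/bottom L/R',f([c+29*uy+s*11*ux+h*z for s in(-1,1) for h in(60,90)]))
print('finger outer tip L/R',f([t+56*uy+s*8*ux+85.8*z for s in(-1,1)]),'inner',f([t+43.3*uy+s*8*ux+85.8*z for s in(-1,1)]))
print('cass top corners',f([c+p*20*uy+q*47.5*ux+94*z for p in(-1,1) for q in(-1,1)]))
E
```

```text
catch pad corners top/bottom L/R [[358.0, 317.0], [360.0, 280.0], [324.0, 303.0], [325.0, 265.0]]
finger outer tip L/R [[328.0, 312.0], [303.0, 301.0]] inner [[340.0, 297.0], [314.0, 287.0]]
cass top corners [[461.0, 245.0], [313.0, 185.0], [427.0, 289.0], [277.0, 227.0]]
```

Predicted and seen edges agree to about 3 mm, within the 22 mm pad for a 16 mm finger. I go down.

jog_arm --moves '[[[-2,0,-14,0.3,0.7,0],[0,0,-9,0,0,0],[0,0,-4,0,0,0],[0,0,0,0,0,0]]]'

```text
clock: 11.3
eef_pos: [546.5, -209.1, 76.7]
eef_rot: [-2.526, 1.57, -1.097]
wrist_force: [0.4, 0.6, -0.1]
finger_gap: 86.8
```

```bash
python3 go.py 546.7 -208.2 76 -8.2
```

```text
t 11.3 pos [ 546.5 -209.1   76.7] need [ 0.2  0.9 -0.7] rot [ 0.   0.  -0.1] F [ 0.4  0.6 -0.1] gap 86.8 j [-0.43  0.53  1.56 -0.    1.05 -1.86]
```

jog_arm --moves '[[[0,0.5,0,0,0,0],[0,0,0,0,0,0],[0,0,0,0,0,0],[0,0,0,0,0,0],[0,0,0,0,0,0]]]' --gripper -1 --squeeze 28

```text
clock: 11.8
eef_pos: [546.8, -208.8, 77.4]
eef_rot: [-2.226, 1.569, -0.798]
wrist_force: [0.3, -0.2, -0.8]
finger_gap: 50.6
```

jog_arm --moves '[[[0,0,0,0,0,0],[0,0,0,0,0,0],[0,0,0,0,0,0]]]'

```text
clock: 12.1
eef_pos: [547.0, -208.8, 77.9]
eef_rot: [-2.104, 1.568, -0.676]
wrist_force: [-0.2, -0.0, 0.2]
finger_gap: 45.1
```

```bash
python3 go.py 546.7 -208.2 176 -8.2
```

```text
t 12.1 pos [ 547.  -208.8   77.9] need [-0.3  0.6 98.1] rot [ 0.1  0.1 -0.1] F [-0.2 -0.   0.2] gap 45.1 j [-0.43  0.53  1.56 -0.    1.05 -1.86]
```

jog_arm --moves '[[[0,0,0,0,0,0],[0,0,0,0,0,0],[0,0,0,0,0,0]]]'

```text
clock: 12.4
eef_pos: [547.0, -208.8, 77.9]
eef_rot: [-2.103, 1.568, -0.674]
wrist_force: [-0.7, -0.5, 1.1]
finger_gap: 45.5
```

```bash
python3 go.py 546.7 -208.2 176 -8.2;  python3 - <<'E'
from h import *
im,d=snap('side'); im2,d2=snap('top'); cv2.imwrite('pics/k2.png',np.hstack([cv2.resize(im[190:310,270:400],(430,397),interpolation=2),cv2.resize(im2[190:290,340:440],(370,397),interpolation=2)]))
E
```

```text
t 12.4 pos [ 547.  -208.8   77.9] need [-0.3  0.6 98.1] rot [ 0.1  0.1 -0.1] F [-0.7 -0.5  1.1] gap 45.5 j [-0.43  0.53  1.56 -0.    1.05 -1.86]
```

View pics/k2.png

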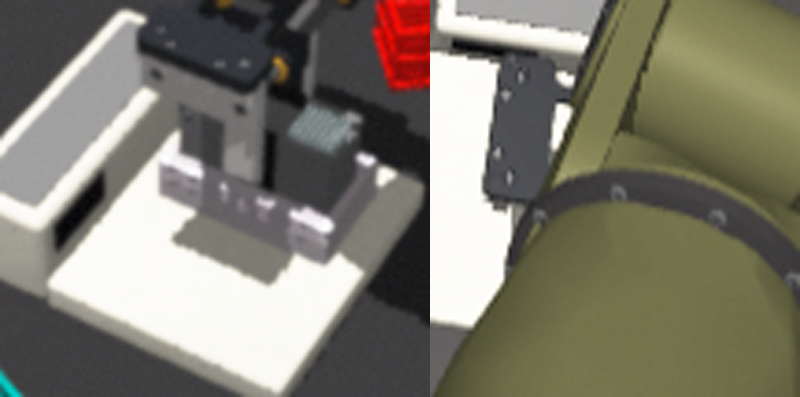

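The finger covers the catch pad (panel 240,140). The gap of 45 mm is a bit below the 48 expected, so I test with a gentle lift.

jog_arm --moves '[[[0,0,2,0,0,0],[0,0,3,0,0,0],[0,0,3,0,0,0],[0,0,0,0,0,0]]]'

```text
clock: 12.9
eef_pos: [546.6, -208.6, 86.0]
eef_rot: [-2.327, 1.569, -0.898]
wrist_force: [0.2, 0.5, -1.6]
finger_gap: 45.4
```

```bash
python3 go.py 546.7 -208.2 176 -8.2
```

```text
t 12.9 pos [ 546.6 -208.6   86. ] need [ 0.1  0.4 90. ] rot [ 0.1  0.  -0.1] F [ 0.2  0.5 -1.6] gap 45.4 j [-0.43  0.52  1.55 -0.    1.07 -1.86]
```

Rose 8 mm with only about the cassette's weight on the wrist, so it is unlocked. I lift on.

jog_arm --moves '[[[0,0,8,0,0,0],[0,0,12,0,0,0],[0,0,15,0,0,0],[0,0,15,0,0,0],[0,0,15,0,0,0]]]'

```text
clock: 13.4
eef_pos: [545.8, -208.3, 154.7]
eef_rot: [1.767, 1.57, -3.088]
wrist_force: [-1.1, -0.3, -2.8]
finger_gap: 45.1
```

jog_arm --moves '[[[0,0,12,0,0,0],[0,0,7,0,0,0],[0,0,3,0,0,0],[0,0,0,0,0,0],[0,0,0,0,0,0]]]'

```text
clock: 13.9
eef_pos: [546.3, -208.5, 181.4]
eef_rot: [-2.078, 1.568, -0.649]
wrist_force: [-0.1, -0.6, -1.9]
finger_gap: 45.4
```

```bash
python3 go.py 546.7 -208.2 178 -8.2;  python3 - <<'E'
from h import *
im,d=snap('side'); im2,d2=snap('top'); cv2.imwrite('pics/k3.png',cv2.resize(im,(800,600)))
X=cloud('side',d); x,y,z=X[...,0],X[...,1],X[...,2]
g=im.max(2); k=(abs(x-548)<70)&(abs(y+205)<60)&(z>185)&(z<202); Q=X[k]; print('casstop',len(Q),np.percentile(Q[:,2],[5,50,95]))
k=(abs(x-548)<60)&(abs(y+205)<50)&(z>95)&(z<185); print('zmin of lifted',np.percentile(z[k],[0.5,2,5]))
X=cloud('top',d2); x,y,z=X[...,0],X[...,1],X[...,2]
k=(x>440)&(x<550)&(y>150)&(y<260)&(z>110)&(z<130); print('basket rim',k.sum(),np.nanmedian(z[k]),cv2.minAreaRect(X[k][:,:2].astype(np.float32)))
E
```

```text
t 13.9 pos [ 546.3 -208.5  181.4] need [ 0.4  0.3 -3.4] rot [ 0.1  0.1 -0.1] F [-0.1 -0.6 -1.9] gap 45.4 j [-0.43  0.41  1.47 -0.    1.25 -1.86]
casstop 887 [186.29433002 194.08408319 199.55942201]
zmin of lifted [124.12034117 125.24233925 127.28963325]
basket rim 212 121.44886684618419 ((496.175537109375, 202.9662322998047), (80.25946807861328, 57.044769287109375), 5.727623462677002)
```

View pics/k3.png

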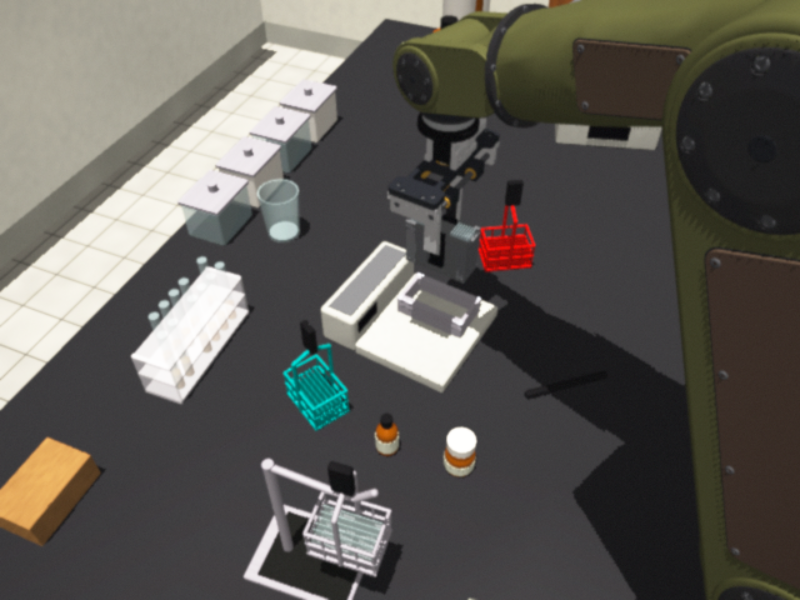

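The empty well is visible (440,300), with the cassette held upright above it (440,245). Its underside is at about 124 mm, roughly 103 mm above its seat. The basket is still on the hook, and the bottle and jar are where they were. I settle briefly, then hand in.

jog_arm --moves '[[[0,0,-2,0,0,0],[0,0,0,0,0,0],[0,0,0,0,0,0],[0,0,0,0,0,0]]]'

```text
clock: 14.4
eef_pos: [545.9, -208.3, 177.7]
eef_rot: [-2.988, 1.57, -1.559]
wrist_force: [-0.6, -0.4, -2.5]
finger_gap: 45.4
```

```bash
python3 go.py 546.7 -208.2 178 -8.2; python3 -c "
from cell import manip
print(manip.sign_off())"
```

```text
t 14.4 pos [ 545.9 -208.3  177.7] need [0.8 0.1 0.3] rot [ 0.   0.  -0.1] F [-0.6 -0.4 -2.5] gap 45.4 j [-0.43  0.42  1.48 -0.    1.25 -1.86]
the job is handed in; nothing more can be done
None
```

Both parts of the job are done and it is handed in at 14.4 s. I lifted the steel basket by its grip and hung it by its bar on the drip stand's hook. Then I pinched both cassette catches, lifted the cassette straight up and held it there.

**Basket:** the last check shows it level and still on the hook, with its rim at z ≈ 121.5 mm (expected about 122).

**Cassette:** it is upright, about 100 mm above its seat, with the wrist carrying about its weight (2.5 N).

**Bottle and jar:** the last side picture shows them standing; the arm never came near either.

**Disagreement:** the finger gap over the pinched catches read 45.4 mm, against the stated 48 mm. I did not find out why. The catches did release: the cassette rose freely, with no lock-in force on the wrist.

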